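# Free the jammed board vise and nip the relay board

## Task

Clamp the relay board in the board vise: slide it along its runners so that its end sits home against the end stop, and wind the jaw in with the wing knob until the board is nipped snugly and squarely between the two jaws, without squeezing it hard. The knob has jammed at its open stop, so break it loose with a short firm clockwise twist; after that it turns freely. Let go at the end, and leave the other things on the bench where they are.

Things in the scene. Friction and masses are not known exactly. Their poses are not given: they have to be found in the camera images.
- vise: board vise fixed to the bench: aluminium base plate 170 (x) x 230 (y, from -125 to +105) x 12 mm. Origin at bench height; its y axis is the direction in which the jaw closes, towards the far jaw; z up. Two white runners at x = +-45 mm, tops 18 mm above the bench, carry the board. End stop: a small block, top 32 mm above the bench, whose face is the plane x = +69 mm, from y = -2 to +22 mm
- knob_grip (a point): centre of the black wing of the vise's knob, on the knob's fixed upright axis (vise x = 0, y = -85 mm), 62 mm above the bench. x axis along the wing: an upright bar 56 mm long, 14 mm thick, 46 to 78 mm above the bench, taken from above across its thickness. The washer and gear housing (72 x 74 mm) below it top out 38.5 mm above the bench
- knob (a joint): turn of the knob, rad: 0 = jaw fully open (a stop), wing along the vise's x; grows clockwise seen from above, closing the jaw 8 mm per rad, up to 2.7. Jammed at 0: about 0.5 N m breaks it loose and the extra resistance is gone after the first 0.3 rad; then it runs with 0.12 N m and stays where it is left (jaw pressure over 15 N winds it back). 1 N of jaw pressure adds 0.008 N m at the knob
- jaw: moving jaw: bar 150 mm long in x, top 30 mm above the bench. Origin at bench height on the vise's middle line, in the plane of its clamping face; axes as the vise's. Driven only by the knob; face at vise y = -30 mm when open. The far jaw, a like bar on springs (12 N/mm, 3 mm travel), is screwed down with its face somewhere at vise y = +34 to +43 mm. Lips on both faces jut 3 mm over the board's edges
- board_center (a point): centre of the plate of the relay board, 138 (x) x 55 (y) x 2 mm, 0.1 to 0.2 kg, lying loose on the runners (18 to 20 mm above the bench) between the jaws, slightly askew and 10 to 22 mm short of the end stop. Along its middle stands a row of relays 132 x 19 mm, up to 18 mm above the underside; lower parts beside it, none within 4 mm of the long edges. Home: its +x end against the end stop
- computer: bystander: black case of a small computer, 70 x 100 x 30 mm; origin at its underside
- multimeter: bystander: grey hand multimeter lying flat, 88 x 180 x 50 mm; origin at its underside
- solder_reel: bystander: grey reel standing on end, 60 mm diameter, 45 mm high; origin at its underside
- screwdriver: bystander: screwdriver with black handle, 150 mm long, 26 mm thick, lying by the vise; origin at its middle, underside
- cap_a: bystander: connector dust cap, 19 mm diameter, 21 mm high, by the vise; origin at its underside
- cap_b: bystander: another such cap, by the vise
- tee_adapter: bystander: steel T-shaped connector, 34 mm long, 14 mm high, on the bench behind the vise; origin at its underside
There are look-alikes about, which are no part of the job. There is more than one size of the part that bears board_center; the job needs the middle-sized.

How it is judged:
By the outcome, as a careful person would: the job done as asked, in the order asked, and still so for the second after the job is handed in, with the robot touching nothing.
It also fails if it takes over 70 s, if anything falls off the work surface, if the arm or the gripper's body presses on something with over 40 N, if the wrist force passes 120 N, or if a joint passes its speed limit or range.

## Robot

A 7-joint arm with a two-finger parallel gripper is mounted at the origin on the work surface. World frame = base frame: x ahead of the robot, y to its left, z up, the work surface at z = 0. Lengths are in m, angles in degrees, forces in N, time in s.
With the tool pointing down it reaches from about 0.425 to 0.875 m from the base axis. Payload 4.7 kg.
Tool frame: the origin (TCP) lies at the very end of the fingers, on their centre line; the grasp point (between the pads) lies 19 mm behind it; z points along the fingers, y is the line along which they close (so a half turn about z gives the same grasp; the last joint's range is limited). The gripper opens to 87 mm and grips with 3 to 60 N. Pads are 19 mm wide; open, the fingers measure 117 mm over their backs; the gripper's body (75 mm by 190 mm) begins 51 mm behind the grasp point.
Start: joints at [71.167, 18.392, -4.016, 83.108, 1.295, 78.541, -3.26], TCP at [0.218, -0.612, 0.223] pointing down, gripper open.
Joint ranges: [-163.93, 163.93], [-17.29, 119.83], [-79.2, 71.16], [3.27, 140.29], [-89.18, 269.18], [5.43, 117.66], [-154.24, 154.24]. Speed limits (degrees/s): [147.25, 147.25, 180, 180, 180, 180, 180].

## Interface

Orientations are given as [roll, pitch, yaw] about the fixed x, y, z axes, in that order (R = Rz(yaw) Ry(pitch) Rx(roll)).
In Python, from cell import get_obs, eyes, env gives the robot as it stands.
- The arm moves only by the tool servo_tool, never from a script. Its argument "series" is a list that holds one entry, the list of rows, each a list of 7 numbers: the shift along the tool's x, y, z in units of 300 mm (1.0 is 300 mm), then the turn, a rotation vector about the tool's x, y, z in units of pi rad (1.0 is pi rad), then the opening, from 0 (shut) to 1 (fully open). In form: [[[tx, ty, tz, wx, wy, wz, gripper], ...]]. A call has 1 to 12 rows; each row is the pose to reach, as a shift and turn from the pose commanded when the call began, along the tool's axes at that moment, turning the shorter way round; what a row does not reach only later rows make up. A row lasts 1/12 s, in which the tool goes at most 41.7 mm and 7.16 degrees, less where a joint would pass 70% of its speed; a pose out of reach is approached as far as the arm can. A call with a number of a shift or a turn outside -1 to 1 is refused whole. A call with a gripper value outside its range is refused whole. The fingers move at their own pace and stop on an object; "grip_force" is the grip in N (left out, the last holds). Time passes only in rows, so rows that repeat a pose let the fingers close. It gives the time, the measured TCP pose, the force, the opening and the grip force at its end, in the units of the state.
- get_obs(): the state, without advancing time (a new reading comes with each control period).
- eyes.read_camera(name): name is "side" or "top" or "wrist"; returns a dict with "frame" (420x560x3 uint8, red, green, blue), "depth" (420x560 float32, m along the optical axis (not along the pixel's ray), 0 where there is no reading), "fx", "fy", "cx", "cy" (pixels), "origin" and "rotation" of the camera in the world; the wrist camera has in their place "mount" (4x4, takes a point from camera to tool coordinates, whose origin is the TCP and whose axes are the flange's). Camera axes: x right, y down, z forward; pixel columns grow to the right and rows downward; lengths in m; the calibration is good to about 2 mm. A picture is of the moment at which its call begins: read the wrist's pose just before it.
- env.sign_off(): hands the job in; it is judged then, once.
The state is a dict: "time_s": time; "qpos": joint angles; "joint_velocities": joint speeds; "effort": joint torques, N m; "tool_pos": TCP position; "tool_rot": TCP orientation; "force": force on the tool from outside, world axes, zero at the start; "wrist_torque": the same for the moment, N m; "grip_width": finger opening in m; "grasp_force": force on a finger pad.
Only numpy, scipy, OpenCV 4.12 (cv2) and the standard library are available. Lean on these libraries where they do the work, as an engineer would, in place of code of your own. Each camera call takes 0.05 s, during which the arm holds its last target. There are 200 camera calls.

## Working session

There is one attempt and no reset: what is moved stays moved. The work goes in short steps, Python scripts to look and compute and a tool call to move; the robot and the scene stay as the last step left them, time stands still between calls to the robot, and variables do not carry over. Pictures are saved under pics/ and viewed, at most 10 in all, crops included, and the job is handed in when it is done.

Besides the shell and the picture viewer there is one more tool, called after "Request:" by a JSON object that holds its "api" and its "payload", one argument or row to a line. servo_tool: Moves the arm, as the interface text tells. Shifts and turns lie within -1 to 1; 1 stands for 300 mm of shift or pi rad of turn. Its arguments: {"type":"object","properties":{"series":{"type":"array"},"grip_force":{"type":"number"}},"required":["series"]}

```bash
ls; mkdir -p pics; cat > h.py <<'E'
import numpy as np, cv2
from scipy.spatial.transform import Rotation as R
from cell import get_obs, eyes, env
def cam(name):
    o=get_obs(); c=eyes.read_camera(name)
    if 'mount' in c:
        T=np.eye(4); T[:3,:3]=R.from_euler('xyz',o['tool_rot'],degrees=True).as_matrix(); T[:3,3]=o['tool_pos']
        M=T@np.array(c['mount']); c['origin']=M[:3,3]; c['rotation']=M[:3,:3]
    c['origin']=np.array(c['origin']);c['rotation']=np.array(c['rotation'])
    return c
def ray(c,u,v): return c['rotation']@np.array([(u-c['cx'])/c['fx'],(v-c['cy'])/c['fy'],1.])
def onz(c,u,v,z):
    d=ray(c,u,v); return c['origin']+d*(z-c['origin'][2])/d[2]
def dep(c,u,v):
    return c['origin']+ray(c,u,v)*c['depth'][int(v),int(u)]
def pix(c,p):
    q=c['rotation'].T@(np.array(p)-c['origin']); return c['fx']*q[0]/q[2]+c['cx'],c['fy']*q[1]/q[2]+c['cy']
def save(n,c): cv2.imwrite('pics/'+n,c['frame'][...,::-1])
E
python3 - <<'E'
from h import *
a=cam('top');b=cam('side');
cv2.imwrite('pics/t.png',a['frame'][...,::-1]);cv2.imwrite('pics/s.png',b['frame'][...,::-1])
for c in(a,b):print(c['origin'],c['rotation'].round(3).tolist(),c['fx'],c['cx'])
print(get_obs())
E
```

```text
pics
[0.47372978 0.00933017 1.06581244] [-176.864, -2.223, -90.466] 405.0918326452278 278.99372178921374
[0.19798666 0.66151036 0.78873628] [-133.705, -0.323, -152.271] 418.3132630447518 279.6661075794781
{'time_s': 0.1, 'qpos': array([71.16502405, 18.43417785, -4.01624127, 83.16858658,  1.29495197,
       78.53935907, -3.25972341]), 'joint_velocities': array([-0.17381199, -0.20240347,  0.07227467, -0.11487719,  0.05629685,
       -0.00082076, -0.05531647]), 'effort': array([ 6.24257464e-04, -4.92569697e+01, -4.05463139e-01, -3.13399279e+01,
       -6.42571924e-02,  3.94613401e-02,  4.84153747e-05]), 'tool_pos': array([ 0.21829749, -0.61172525,  0.22157225]), 'tool_rot': array([-1.79903108e+02,  5.14871187e-03,  1.96455303e+01]), 'force': array([-0.7050843 , -0.11420023,  0.00388838]), 'wrist_torque': array([0.05418514, 0.01452378, 0.03804437]), 'grasp_force': 0.0, 'grip_width': 0.08698073534495292}
```

View pics/t.png

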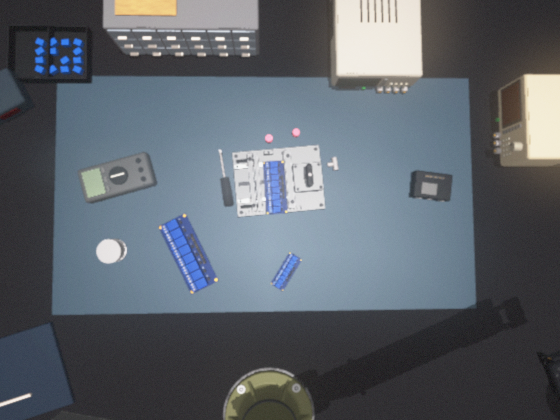

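View pics/s.png

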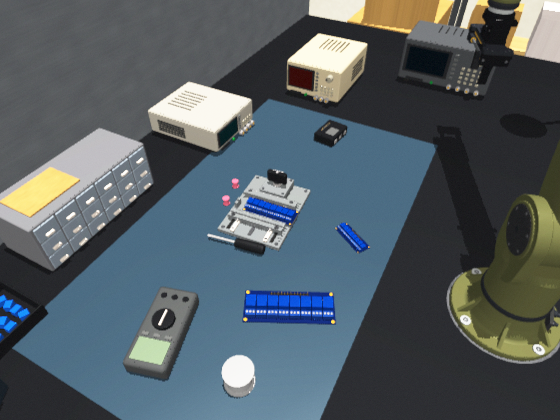

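The top view shows three relay boards: large at (188,253), small at (287,270), and one in the vise at (275,187). The vise one is the middle-sized and lies on the runners between the jaws, so it fits. The knob is at (308,175), the end stop near (268,152), and the jaw closes towards image left (about world +y).

```bash
sed -i "s/c\['rotation'\]=np.array(c\['rotation'\])/c['rotation']=np.array(c['rotation']) if np.ndim(c['rotation'])==2 else R.from_euler('xyz',c['rotation'],degrees=True).as_matrix()/" h.py
python3 - <<'E'
from h import *
a=cam('top')
im=a['frame'][...,::-1]
cv2.imwrite('pics/tc.png',cv2.resize(im[120:300,150:350],None,fx=3.3,fy=3.3,interpolation=cv2.INTER_CUBIC))
for n,u,v,z in[('knob',308,175,.078),('knobd',308,175,None),('board',275,187,.03),('c1',233,150,.012),('c2',322,146,.012),('c3',326,210,.012),('c4',237,216,.012)]:
    print(n,onz(a,u,v,z).round(4) if z else '',dep(a,u,v).round(4))
c=cam('wrist');print(np.round(c['mount'],3).tolist(),c['fx'],c['cx'],c['cy'])
E
```

```text
knob [ 0.6039 -0.1015  0.078 ] [ 0.6039 -0.1016  0.0774]
knobd  [ 0.6039 -0.1016  0.0774]
board [ 0.5794 -0.0215  0.03  ] [ 0.5789 -0.0213  0.0357]
c1 [0.6789 0.0871 0.012 ] [ 6.813e-01  8.800e-02 -2.000e-04]
c2 [ 0.6894 -0.147   0.012 ] [ 0.6921 -0.1489 -0.0011]
c3 [ 0.5203 -0.1551  0.012 ] [ 0.5205 -0.156   0.0061]
c4 [0.5062 0.0771 0.012 ] [0.5062 0.0773 0.01  ]
[[-0.0, -0.954, -0.3, 0.083], [1.0, -0.0, -0.0, 0.001], [0.0, -0.3, 0.954, -0.162], [0.0, 0.0, 0.0, 1.0]] 320.5922698321709 286.77246231257595 218.0773165937445
```

View pics/tc.png

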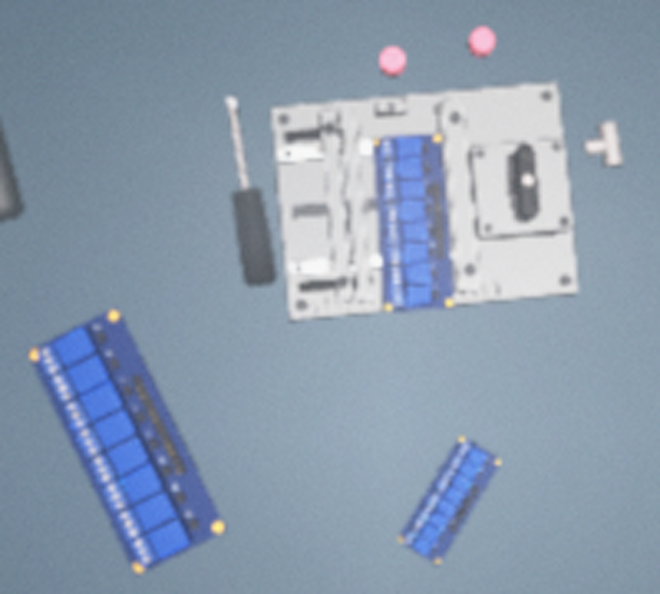

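The crop confirms it: the middle-sized board sits in the vise (crop (412,222)), between the jaws and short of the stop at (388,107). The larger and smaller boards lie loose outside. I'll bring the wrist camera over it.

Request:
{"api": "servo_tool", "payload": {
  "series": [
    [[0.83,-0.7,0,0,0,-0.46,1],[0.83,-0.7,0,0,0,-0.46,1],[0.83,-0.7,0,0,0,-0.46,1],[0.83,-0.7,0,0,0,-0.46,1],[0.83,-0.7,0,0,0,-0.46,1],[0.83,-0.7,0,0,0,-0.46,1],[0.83,-0.7,0,0,0,-0.46,1],[0.83,-0.7,0,0,0,-0.46,1],[0.83,-0.7,0,0,0,-0.46,1],[0.83,-0.7,0,0,0,-0.46,1],[0.83,-0.7,0,0,0,-0.46,1],[0.83,-0.7,0,0,0,-0.46,1]]
  ]
}}

```text
time_s: 1.2
tool_pos: [0.3824, -0.3304, 0.2225]
tool_rot: [-180.0, 0.0, 102.8]
force: [0.3, 0.4, 0.0]
grip_width: 0.0868
grasp_force: 0.0
```

Request:
{"api": "servo_tool", "payload": {
  "series": [
    [[0.847,0.797,0,0,0,-0.447,1],[0.847,0.797,0,0,0,-0.447,1],[0.847,0.797,0,0,0,-0.447,1],[0.847,0.797,0,0,0,-0.447,1],[0.847,0.797,0,0,0,-0.447,1],[0.847,0.797,0,0,0,-0.447,1],[0.847,0.797,0,0,0,-0.447,1],[0.847,0.797,0,0,0,-0.447,1],[0.847,0.797,0,0,0,-0.447,1],[0.847,0.797,0,0,0,-0.447,1],[0.847,0.797,0,0,0,-0.447,1],[0.847,0.797,0,0,0,-0.447,1]]
  ]
}}

```text
time_s: 2.2
tool_pos: [0.5611, -0.0304, 0.2222]
tool_rot: [180.0, -0.0, -176.7]
force: [0.3, -0.3, -0.9]
grip_width: 0.087
grasp_force: 0.0
```

```bash
python3 - <<'E'
from h import *
o=get_obs();print(o['tool_pos'],o['tool_rot'],o['qpos'].round(1))
c=cam('wrist');np.save('pics/w1.npy',c,allow_pickle=True)
save('w1.png',c)
E
```

```text
[ 0.56112714 -0.03036714  0.22218117] [ 1.79984679e+02 -3.48611613e-02 -1.76696202e+02] [ 38.5  11.5 -43.1  94.7   8.   77.   87.5]
```

View pics/w1.png

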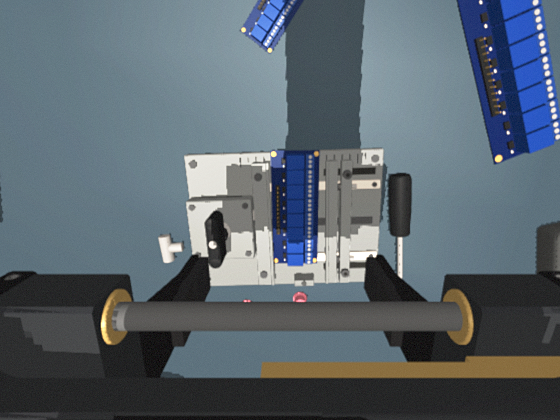

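The wrist view shows the plate corners at (186,155) and (383,149), the wing at (216,238), the board's yellow pads at (274,154), (316,153) and (276,262), and the end stop at about (305,283). Next I'll measure these.

```bash
python3 - <<'E'
from h import *
c=np.load('pics/w1.npy',allow_pickle=True).item()
f=c['frame'];hsv=cv2.cvtColor(f,cv2.COLOR_RGB2HSV)
V,U=np.mgrid[:420,:560]
P=c['origin']+((np.stack([(U-c['cx'])/c['fx'],(V-c['cy'])/c['fy'],np.ones_like(U)],-1)*c['depth'][...,None])@c['rotation'].T)
box=(U>170)&(U<400)&(V>140)&(V<300)
# wing
m=box&(U<240)&(P[...,2]>.068)&(P[...,2]<.085)
r=cv2.minAreaRect(np.float32(P[m][:,:2]*1000));print('wing',m.sum(),r,P[m][:,2].mean(),P[m].mean(0))
# blue
m=box&(hsv[...,0]>100)&(hsv[...,0]<130)&(hsv[...,1]>150)&(P[...,2]>.012)
r=cv2.minAreaRect(np.float32(P[m][:,:2]*1000));print('blue',r,np.percentile(P[m][:,2],[5,30,50,70,95]))
m2=m&(P[...,2]>.030);r=cv2.minAreaRect(np.float32(P[m2][:,:2]*1000));print('relay',r)
# yellow
m=(hsv[...,0]>15)&(hsv[...,0]<35)&(hsv[...,1]>110)&box
n,_,s,ce=cv2.connectedComponentsWithStats(m.astype(np.uint8))
for i in range(1,n):
    if s[i,4]>2:print('yel',ce[i],s[i,4],onz(c,*ce[i],.020),dep(c,*ce[i].round()))
for u,v in[(186,155),(383,149),(385,281),(189,286)]:print('pl',onz(c,u,v,.012).round(4))
for v in(170,250):print([(u,P[v,u].round(3).tolist()) for u in range(250,365,4)])
print([P[v,303].round(3).tolist() for v in range(258,292,2)])
im=f[140:295,175:395,::-1];cv2.imwrite('pics/w1c.png',cv2.resize(im,None,fx=3.6,fy=3.6,interpolation=cv2.INTER_CUBIC))
E
```

```text
wing 736 ((606.9439697265625, -104.8618392944336), (55.33281707763672, 14.309552192687988), 4.882279396057129) 0.07705034871686892 [ 0.60540919 -0.10384978  0.07705035]
blue ((563.512939453125, -21.51171112060547), (169.8816375732422, 53.17805099487305), 3.957529067993164) [0.01941195 0.02079034 0.03087024 0.03584813 0.03709828]
relay ((561.7427368164062, -16.073686599731445), (166.95106506347656, 30.674198150634766), 3.652259349822998)
yel [316. 153.] 21 [ 0.51496452 -0.00069267  0.02      ] [ 0.51491772 -0.00073853  0.02047885]
yel [277.25 188.  ] 4 [ 0.55730341 -0.04209811  0.02      ] [ 0.55582056 -0.04225635  0.02700861]
yel [277.4 192.2] 5 [ 0.56225478 -0.04168412  0.02      ] [ 0.56101032 -0.04207746  0.02455653]
yel [277.5 196.5] 4 [ 0.56736876 -0.04131923  0.02      ] [ 0.56625142 -0.04073742  0.02202885]
yel [277.5 200.5] 4 [ 0.57217003 -0.04108586  0.02      ] [ 0.57109103 -0.04050709  0.02175302]
yel [277.25 205.  ] 4 [ 0.57763244 -0.04111473  0.02      ] [ 0.57572205 -0.04129435  0.02714541]
yel [277. 209.] 3 [ 0.58252967 -0.04117335  0.02      ] [ 0.58101085 -0.04109125
[... 1987 characters left out ...]
013]), (326, [0.627, 0.02, 0.03]), (330, [0.627, 0.025, 0.029]), (334, [0.627, 0.029, 0.03]), (338, [0.631, 0.036, 0.02]), (342, [0.626, 0.039, 0.03]), (346, [0.626, 0.044, 0.03]), (350, [0.633, 0.053, 0.012]), (354, [0.633, 0.058, 0.012]), (358, [0.632, 0.063, 0.013]), (362, [0.632, 0.068, 0.013])]
[[0.643, -0.006, 0.02], [0.647, -0.006, 0.02], [0.649, -0.006, 0.02], [0.656, -0.005, 0.012], [0.658, -0.005, 0.013], [0.661, -0.004, 0.012], [0.664, -0.004, 0.012], [0.666, -0.004, 0.014], [0.668, -0.004, 0.015], [0.668, -0.004, 0.02], [0.668, -0.005, 0.026], [0.668, -0.005, 0.031], [0.67, -0.005, 0.033], [0.672, -0.005, 0.034], [0.693, -0.001, 0.001], [0.696, -0.001, 0.002], [0.7, -0.001, 0.0]]
```

View pics/w1c.png

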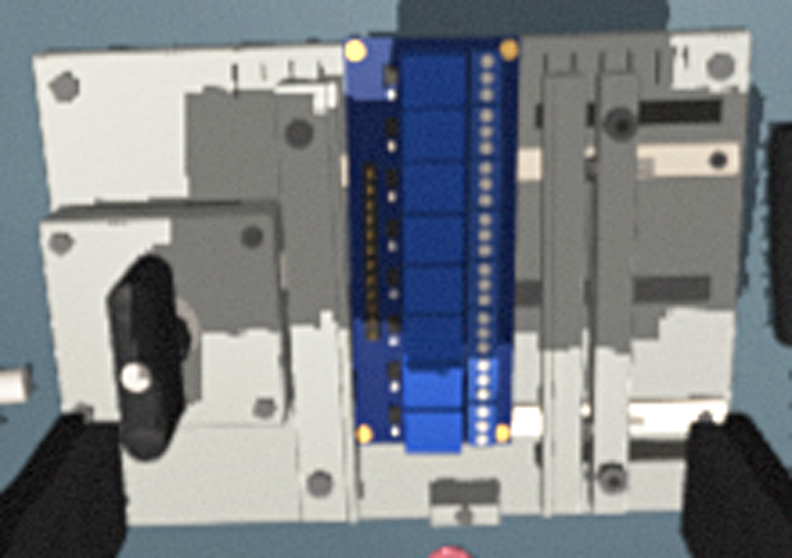

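The enlarged crop shows the board skewed about 2° to the jaws and about 16 mm short of the stop (crop (465,492)). The far jaw is the double bar at crop x 545–635. I'll refine the yaw from the straight edges.

```bash
python3 - <<'E'
from h import *
c=np.load('pics/w1.npy',allow_pickle=True).item()
g=cv2.GaussianBlur(cv2.cvtColor(c['frame'],cv2.COLOR_RGB2GRAY),(3,3),0).astype(float)
def edge(u0,u1,rows,z,pol):
    pts=[]
    for v in rows:
        d=pol*np.diff(g[v,u0:u1+1]);k=int(d.argmax())
        a,b,e=(d[k-1],d[k],d[k+1]) if 0<k<len(d)-1 else (0,1,0)
        s=.5*(a-e)/(a-2*b+e+1e-9) if b>0 else 0
        pts.append(onz(c,u0+k+.5+s,v,z)[:2])
    p=np.array(pts)
    for _ in range(3):
        q=np.polyfit(p[:,0],p[:,1],1);r=abs(np.polyval(q,p[:,0])-p[:,1]);p=p[r<=max(np.median(r)*2,.0003)]
    print(np.degrees(np.arctan(q[0])).round(2),'y at x=.599',np.polyval(q,.599).round(4),len(p),r.std().round(5))
L=range(165,230)
for nm,a in dict(plateL=(180,200,range(200,260),.012,1),plateR=(375,390,range(160,270),.012,-1),jaw=(264,276,range(165,255),.03,-1),farfront=(320,331,L,.03,1),farfront_=(320,331,L,.03,-1),boardR=(312,324,range(160,255),.02,1),boardL=(266,278,range(165,255),.02,-1),relL=(283,291,range(165,250),.036,1)).items():print(nm,end=' ');edge(*a)
m=(cv2.cvtColor(c['frame'],cv2.COLOR_RGB2HSV)[...,2]<60).astype(np.uint8)
# stop face, board ends along column
for u in(298,303,308,312):
    print(u,[(v,int(g[v,u])) for v in range(256,288,2)])
E
```

```text
plateL 5.05 y at x=.599 -0.1498 43 7e-05
plateR 4.24 y at x=.599 0.088 107 0.00135
jaw 3.46 y at x=.599 -0.0463 58 7e-05
farfront 5.26 y at x=.599 0.0175 35 7e-05
farfront_ 5.21 y at x=.599 0.0151 37 4e-05
boardR 3.77 y at x=.599 0.0081 94 7e-05
boardL 3.46 y at x=.599 -0.0468 58 7e-05
relL 3.23 y at x=.599 -0.0288 52 0.00016
298 [(256, 101), (258, 99), (260, 98), (262, 96), (264, 100), (266, 169), (268, 211), (270, 211), (272, 168), (274, 95), (276, 94), (278, 93), (280, 157), (282, 216), (284, 205), (286, 145)]
303 [(256, 70), (258, 69), (260, 69), (262, 95), (264, 159), (266, 195), (268, 209), (270, 209), (272, 191), (274, 109), (276, 96), (278, 94), (280, 120), (282, 125), (284, 127), (286, 124)]
308 [(256, 169), (258, 218), (260, 182), (262, 220), (264, 195), (266, 209), (268, 209), (270, 209), (272, 180), (274, 103), (276, 95), (278, 97), (280, 163), (282, 213), (284, 204), (286, 135)]
312 [(256, 83), (258, 120), (260, 146), (262, 134), (264, 192), (266, 209), (268, 208), (270, 210), (272, 176), (274, 106), (276, 100), (278, 109), (280, 167), (282, 207), (284, 199), (286, 133)]
```

Request:
{"api": "servo_tool", "payload": {
  "series": [
    [[0.229,0.047,0.3,0,0,-0.01,0],[0.229,0.047,0.54,0,0,-0.01,0],[0.229,0.047,0.54,0,0,-0.01,0],[0.229,0.047,0.54,0,0,-0.01,0],[0.229,0.047,0.54,0,0,-0.01,0],[0.229,0.047,0.54,0,0,-0.01,0],[0.229,0.047,0.6,0,0,-0.01,0],[0.229,0.047,0.65,0,0,-0.01,0],[0.229,0.047,0.688,0,0,-0.01,0],[0.229,0.047,0.688,0,0,-0.01,0]]
  ]
}}

```text
time_s: 3.08
tool_pos: [0.4926, -0.0206, 0.0161]
tool_rot: [180.0, -0.0, -175.3]
force: [-0.9, -0.6, -0.2]
grip_width: 0.0283
grasp_force: 0.0
```

```bash
python3 - <<'E'
from h import *
o=get_obs();print(o['tool_pos'],o['tool_rot'],o['qpos'].round(1),o['wrist_torque'],o['grip_width'])
E
```

```text
[ 0.49257305 -0.02061687  0.01606741] [ 1.79968755e+02 -6.86716605e-03 -1.75338387e+02] [ 37.5  16.  -41.8 116.2  13.4  52.5  83.2] [ 0.12632586 -0.09462733  0.00632317] 0.02826616004479488
```

Request:
{"api": "servo_tool", "payload": {
  "series": [
    [[0,0,0,0,0,0,0],[0,0,0,0,0,0,0],[0,0,0,0,0,0,0],[-0.012,0,0,0,0,0,0],[-0.024,0,0,0,0,0,0],[-0.034,0,0,0,0,0,0],[-0.044,0,0,0,0,0,0],[-0.054,0,0,0,0,0,0],[-0.062,0,0,0,0,0,0],[-0.07,0,0,0,0,0,0],[-0.076,0,0,0,0,0,0],[-0.076,0,0,0,0,0,0]]
  ]
}}

```text
time_s: 4.08
tool_pos: [0.5154, -0.0184, 0.0161]
tool_rot: [180.0, 0.1, -175.3]
force: [-0.3, -0.1, -0.5]
grip_width: 0.0005
grasp_force: 0.0
```

```bash
python3 - <<'E'
from h import *
c=cam('wrist');t=cam('top');save('w2.png',c)
a=c['frame'][..., ::-1];b=cv2.resize(t['frame'][135:225,225:335,::-1],None,fx=4.6,fy=4.6)
h=a.shape[0];cv2.imwrite('pics/w2c.png',np.hstack([a[:,130:430],b[:414] if b.shape[0]>=414 else b][:1]+[cv2.resize(b,(500,h))]))
E
```

```text
(no output)
```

View pics/w2c.png

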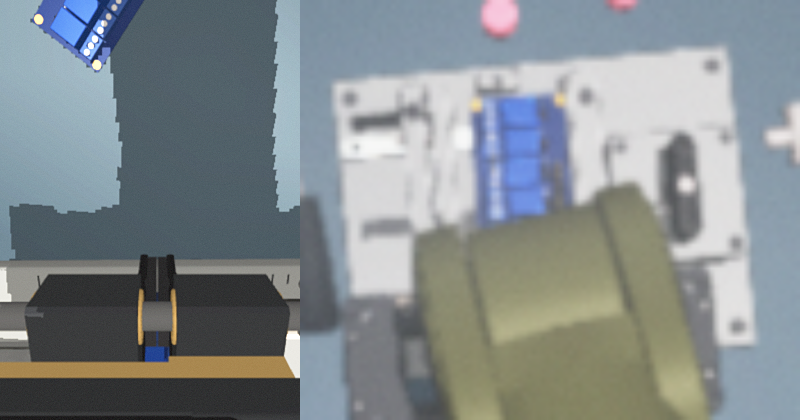

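The top view (right half) shows the board's +x end at (520,95), just short of the stop at (497,85). I'll keep pushing gently until I see force.

Request:
{"api": "servo_tool", "payload": {
  "series": [
    [[-0.004,0,0,0,0,0,0],[-0.008,0,0,0,0,0,0],[-0.011,0,0,0,0,0,0],[-0.014,0,0,0,0,0,0],[-0.014,0,0,0,0,0,0]]
  ]
}}

```text
time_s: 4.6
tool_pos: [0.5186, -0.0183, 0.0161]
tool_rot: [-180.0, -0.0, -175.3]
force: [-1.4, -0.2, 1.0]
grip_width: 0.0005
grasp_force: 0.7
```

Request:
{"api": "servo_tool", "payload": {
  "series": [
    [[-0.002,0,0,0,0,0,0],[-0.005,0,0,0,0,0,0],[-0.007,0,0,0,0,0,0],[-0.007,0,0,0,0,0,0]]
  ]
}}

```text
time_s: 4.93
tool_pos: [0.519, -0.0183, 0.0158]
tool_rot: [-180.0, -0.2, -175.3]
force: [-6.2, -0.9, 4.3]
grip_width: 0.0009
grasp_force: 3.1
```

```bash
python3 - <<'E'
from h import *
o=get_obs();print(o['tool_pos'],o['force'])
t=cam('top');hsv=cv2.cvtColor(t['frame'],cv2.COLOR_RGB2HSV)
g=cv2.cvtColor(t['frame'],cv2.COLOR_RGB2GRAY)
for u in(263,266,268,270,272,275): print(u,[(v,int(g[v,u]),int(hsv[v,u,1])) for v in range(149,164)])
print(onz(t,268,155,.03),pix(t,[.668,-.003,.03]),pix(t,[.668,-.003,.02]))
E
```

```text
[ 0.51901499 -0.01832454  0.01577465] [-6.22342425 -0.91973735  4.31600259]
263 [(149, 181, 23), (150, 206, 5), (151, 201, 1), (152, 192, 3), (153, 184, 4), (154, 175, 3), (155, 198, 61), (156, 213, 87), (157, 173, 26), (158, 131, 71), (159, 124, 90), (160, 125, 82), (161, 124, 78), (162, 138, 68), (163, 149, 60)]
266 [(149, 179, 18), (150, 216, 2), (151, 216, 1), (152, 216, 0), (153, 192, 3), (154, 120, 41), (155, 141, 78), (156, 177, 69), (157, 182, 63), (158, 181, 58), (159, 183, 54), (160, 188, 53), (161, 163, 88), (162, 166, 71), (163, 177, 64)]
268 [(149, 180, 15), (150, 210, 4), (151, 183, 7), (152, 162, 6), (153, 155, 5), (154, 111, 57), (155, 120, 108), (156, 133, 113), (157, 135, 111), (158, 130, 108), (159, 128, 105), (160, 129, 101), (161, 131, 110), (162, 146, 104), (163, 146, 97)]
270 [(149, 182, 13), (150, 214, 0), (151, 216, 1), (152, 220, 1), (153, 205, 7), (154, 133, 85), (155, 132, 141), (156, 136, 144), (157, 139, 140), (158, 142, 139), (159, 142, 139), (160, 126, 137), (161, 112, 125), (162, 127, 135), (163, 125, 132)]
272 [(149, 179, 10), (150, 194, 1), (151, 209, 1), (152, 215, 1), (153, 189, 10), (154, 140, 93), (155, 137, 142), (156, 137, 143), (157, 139, 140), (158, 141, 139), (159, 144, 136), (160, 136, 138), (161, 123, 136), (162, 139, 136), (163, 144, 135)]
275 [(149, 219, 1), (150, 218, 1), (151, 218, 0), (152, 217, 3), (153, 201, 20), (154, 165, 81), (155, 145, 132), (156, 138, 142), (157, 141, 139), (158, 138, 139), (159, 135, 142), (160, 130, 142), (161, 126, 140), (162, 138, 139), (163, 139, 137)]
[ 0.66234709 -0.00405975  0.03      ] (np.float64(267.5743015683412), np.float64(152.82648273134689)) (np.float64(267.5333120347866), np.float64(153.54076579047094))
```

The board is home: the force rises to 6 N with no further motion, and in the top view its end meets the stop face at row 154. I'll back off and go above the knob.

Request:
{"api": "servo_tool", "payload": {
  "series": [
    [[0.03,0,0,0,0,0,0],[0.06,0,0,0,0,0,0],[0.06,0,-0.1,0,0,0,0],[0.06,0,-0.22,0,0,0,0],[0.06,0,-0.35,0,0,0,0.5],[-0.05,-0.1,-0.447,0,0,0,1],[-0.15,-0.2,-0.447,0,0,0,1],[-0.259,-0.307,-0.447,0,0,0,1],[-0.259,-0.307,-0.447,0,0,0,1],[-0.259,-0.307,-0.447,0,0,0,1]]
  ]
}}

```text
time_s: 5.82
tool_pos: [0.608, -0.1079, 0.15]
tool_rot: [-180.0, 0.2, -175.6]
force: [0.0, 0.2, -0.7]
grip_width: 0.033
grasp_force: 0.0
```

```bash
python3 - <<'E'
from h import *
o=get_obs();print(o['tool_pos'],o['tool_rot'],o['qpos'].round(1),o['force'],o['wrist_torque'],o['grip_width'])
c=cam('wrist');np.save('pics/w3.npy',c,allow_pickle=True)
cv2.imwrite('pics/w3.png',c['frame'][...,::-1])
V,U=np.mgrid[:420,:560]
P=c['origin']+((np.stack([(U-c['cx'])/c['fx'],(V-c['cy'])/c['fy'],np.ones_like(U)],-1)*c['depth'][...,None])@c['rotation'].T)
m=(P[...,2]>.065)&(P[...,2]<.085)&(np.hypot(P[...,0]-.606,P[...,1]+.1035)<.045)
print(m.sum(),cv2.minAreaRect(np.float32(P[m][:,:2]*1000)),P[m][:,2].mean())
E
```

```text
[ 0.60800129 -0.10790654  0.14999026] [-1.79963710e+02  1.51825177e-01 -1.75606346e+02] [ 39.6  21.4 -39.8  92.4  14.3  71.2  91.6] [ 0.03918694  0.22056363 -0.65948176] [ 0.09272986 -0.01371171 -0.0385314 ] 0.03301782142309809
1203 ((607.2967529296875, -104.71040344238281), (55.3424186706543, 13.632827758789062), 4.276759147644043) 0.077523344249729
```

View pics/w3.png

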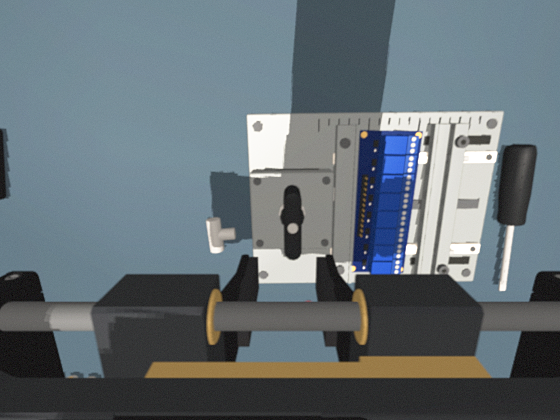

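The wing is centred at (291,222) in the picture, or (0.607, -0.1045) in the world, with its top at 77.5 mm. The board sits against the stop. I'll descend and grip.

Request:
{"api": "servo_tool", "payload": {
  "series": [
    [[0.003,0.011,0.1,0,0,0,0.5],[0.003,0.011,0.2,0,0,0,0.5],[0.003,0.011,0.28,0,0,0,0.5],[0.003,0.011,0.327,0,0,0,0.5],[0.003,0.011,0.327,0,0,0,0.5],[0.003,0.011,0.327,0,0,0,0],[0.003,0.011,0.327,0,0,0,0],[0.003,0.011,0.327,0,0,0,0],[0.003,0.011,0.327,0,0,0,0],[0.003,0.011,0.327,0,0,0,0]]
  ],
  "grip_force": 50
}}

```text
time_s: 6.7
tool_pos: [0.6057, -0.1022, 0.0536]
tool_rot: [-179.8, 0.1, -175.3]
force: [0.9, -7.4, 1.3]
grip_width: 0.0181
grasp_force: 3.2
```

```bash
python3 - <<'E'
from h import *
o=get_obs();print(o['tool_pos'],o['tool_rot'],o['qpos'].round(1),o['force'],o['wrist_torque'],o['grip_width'],o['grasp_force'])
E
```

```text
[ 0.60573138 -0.10218201  0.05360929] [-1.79793502e+02  1.37647543e-01 -1.75311428e+02] [ 37.6  26.5 -38.1  98.1  18.5  61.6  88.3] [ 0.92107889 -7.37701285  1.3103188 ] [-1.30477328 -0.38969438  0.03314673] 0.018109457327279425 3.2137233414687216
```

Request:
{"api": "servo_tool", "payload": {
  "series": [
    [[0,-0.005,0,0,0,0,0],[0,-0.008,0,0,0,0,0],[0,-0.008,0,0,0,0,0],[0,-0.008,0,0,0,0,0],[0,-0.008,0,0,0,0,0]]
  ],
  "grip_force": 50
}}

```text
time_s: 7.12
tool_pos: [0.6059, -0.1042, 0.0536]
tool_rot: [-179.9, 0.1, -175.3]
force: [-0.2, -3.2, 6.4]
grip_width: 0.0136
grasp_force: 50.0
```

```bash
python3 - <<'E'
from h import *
o=get_obs();print(o['tool_pos'],o['tool_rot'],o['qpos'].round(1),o['force'],o['wrist_torque'],o['grip_width'],o['grasp_force'])
E
```

```text
[ 0.60592697 -0.10423252  0.05358831] [-1.79857314e+02  1.26355085e-01 -1.75343449e+02] [ 37.8  26.6 -38.1  98.   18.4  61.7  88.5] [-0.22047717 -3.19122124  6.39891795] [-0.65193001 -0.07592277  0.02641305] 0.013611889133540611 50.0015233643353
```

Request:
{"api": "servo_tool", "payload": {
  "series": [
    [[0,0,0,0,0,0.04,0],[0,0,0,0,0,0.08,0],[0,0,0,0,0,0.12,0],[0,0,0,0,0,0.16,0],[0,0,0,0,0,0.16,0],[0,0,0,0,0,0.16,0]]
  ]
}}

```text
time_s: 7.62
tool_pos: [0.606, -0.1037, 0.0536]
tool_rot: [-180.0, 0.2, 156.0]
force: [-0.5, -2.2, 6.0]
grip_width: 0.0136
grasp_force: 50.0
```

```bash
cat > st.py <<'E'
from h import *
o=get_obs();print(o['time_s'],o['tool_pos'],o['tool_rot'][2],'q',o['qpos'].round(1),'F',o['force'].round(1),'T',o['wrist_torque'].round(3),o['grip_width'],o['grasp_force'])
E
python3 st.py
```

```text
7.6167 [ 0.60596402 -0.10374703  0.05357023] 155.98190706696056 q [ 33.6  25.3 -32.7  98.1  15.4  61.   61.9] F [-0.5 -2.2  6. ] T [-0.687 -0.135 -0.159] 0.013615396626992165 50.00218067318201
```

Request:
{"api": "servo_tool", "payload": {
  "series": [
    [[0,0,0,0,0,0.04,0],[0,0,0,0,0,0.08,0],[0,0,0,0,0,0.12,0],[0,0,0,0,0,0.16,0],[0,0,0,0,0,0.2,0],[0,0,0,0,0,0.22,0],[0,0,0,0,0,0.24,0]]
  ]
}}

```text
time_s: 8.2
tool_pos: [0.6065, -0.1033, 0.0536]
tool_rot: [179.8, 0.2, 112.7]
force: [1.8, -1.5, 4.9]
grip_width: 0.0137
grasp_force: 50.0
```

```bash
python3 st.py; python3 - <<'E'
from h import *
t=cam('top');c=cam('wrist')
b=cv2.resize(t['frame'][135:225,225:335,::-1],(510,420),interpolation=cv2.INTER_CUBIC)
cv2.imwrite('pics/w4.png',np.hstack([c['frame'][:,200:490,::-1],b]))
E
```

```text
8.2 [ 0.60646726 -0.10325159  0.05356249] 112.69531540380243 q [ 27.5  23.8 -24.9  98.3  11.4  60.2  21.5] F [ 1.8 -1.5  4.9] T [-0.646 -0.295  0.116] 0.013744015042565427 49.99919311143458
```

View pics/w4.png

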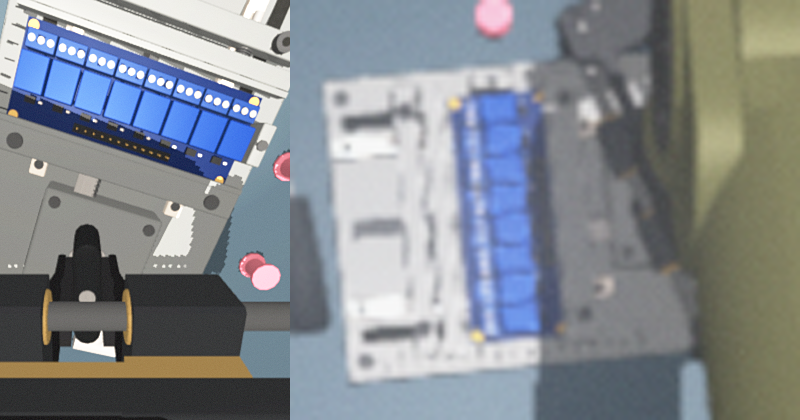

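The wing has turned 72° and runs freely (0.12 N m). The board is moving with the jaw and is parallel to the plate edge, and its +x end is still at the stop (right half, (490,95)). A small gap to the far jaw remains, so I'll go on in small steps and watch the torque.

Request:
{"api": "servo_tool", "payload": {
  "series": [
    [[0,0,0,0,0,0.015,0],[0,0,0,0,0,0.03,0],[0,0,0,0,0,0.04,0]]
  ]
}}

```text
time_s: 8.55
tool_pos: [0.6066, -0.1032, 0.0536]
tool_rot: [179.8, 0.1, 105.6]
force: [1.5, -3.2, 5.2]
grip_width: 0.0139
grasp_force: 50.0
```

```bash
python3 st.py; python3 - <<'E'
from h import *
c=cam('wrist')
V,U=np.mgrid[:420,:560]
P=c['origin']+((np.stack([(U-c['cx'])/c['fx'],(V-c['cy'])/c['fy'],np.ones_like(U)],-1)*c['depth'][...,None])@c['rotation'].T)
a=np.radians(4.8);Rt=np.array([[np.cos(a),np.sin(a)],[-np.sin(a),np.cos(a)]])
o=np.array([.607,-.1043])+Rt.T@[0,.085]
Q=(P[...,:2]-o)@Rt.T*1000
hsv=cv2.cvtColor(c['frame'],cv2.COLOR_RGB2HSV)
blue=(hsv[...,0]>100)&(hsv[...,0]<130)&(hsv[...,1]>150)
for x in(-50,-20,10,40,55):
    m=abs(Q[...,0]-x)<3
    z=P[...,2]
    for n,k in(('board',m&blue&(z<.024)&(z>.016)),('top30',m&~blue&(z>.027)&(z<.033)&(Q[...,1]>25)),('jaw',m&~blue&(z>.027)&(z<.033)&(Q[...,1]<0))):
        print(x,n,k.sum(),np.percentile(Q[k][:,1],[1,5,95,99]).round(1) if k.sum() else '')
print(np.percentile(Q[blue&(P[...,2]<.024)&(P[...,2]>.016)&(Q[...,0]>0)&(abs(Q[...,1])<60)][:,0],[98,99.7]))
E
```

```text
8.55 [ 0.60657325 -0.10322218  0.05356448] 105.59115421374061 q [ 26.6  23.6 -23.7  98.4  10.8  60.1  14.8] F [ 1.5 -3.2  5.2] T [-0.603 -0.38   0.115] 0.013893055955674229 50.00067461282015
-50 board 214 [-15.9 -15.4  19.   19.6]
-50 top30 392 [25.3 26.1 46.7 47.3]
-50 jaw 362 [-35.5 -34.7 -17.4 -16.8]
-20 board 146 [-15.9 -15.5  26.   28.3]
-20 top30 448 [25.4 26.2 52.8 53.3]
-20 jaw 394 [-48.8 -48.4 -17.1 -11.8]
10 board 77 [-15.9 -15.6  21.9  31.1]
10 top30 600 [25.3 26.4 57.8 58.9]
10 jaw 370 [-48.8 -48.5 -17.3 -16.6]
40 board 196 [-15.7 -15.2  34.5  34.9]
40 top30 700 [25.5 28.  63.3 64.3]
40 jaw 337 [-35.2 -34.2 -17.1 -16.5]
55 board 244 [-15.7 -15.2  34.9  35.2]
55 top30 642 [25.4 26.7 63.7 65. ]
55 jaw 338 [-35.  -34.2 -17.2 -16.4]
[66.34097547 67.15560189]
```

Request:
{"api": "servo_tool", "payload": {
  "series": [
    [[0,0,0,0,0,0.01,0],[0,0,0,0,0,0.02,0],[0,0,0,0,0,0.03,0],[0,0,0,0,0,0.03,0]]
  ]
}}

```text
time_s: 8.93
tool_pos: [0.6067, -0.1032, 0.0536]
tool_rot: [179.8, 0.1, 100.2]
force: [2.5, -3.0, 5.3]
grip_width: 0.0137
grasp_force: 50.0
```

```bash
python3 st.py
```

```text
8.9333 [ 0.60669198 -0.10319712  0.05358973] 100.23208983874775 q [ 25.8  23.4 -22.8  98.4  10.3  60.    9.8] F [ 2.5 -3.   5.3] T [-0.581 -0.415 -0.005] 0.013664481945642145 50.00211833976209
```

Request:
{"api": "servo_tool", "payload": {
  "series": [
    [[0,0,0,0,0,0.008,0],[0,0,0,0,0,0.016,0],[0,0,0,0,0,0.024,0]]
  ]
}}

```text
time_s: 9.18
tool_pos: [0.6067, -0.1032, 0.0536]
tool_rot: [179.8, 0.1, 95.9]
force: [2.3, -1.4, 4.7]
grip_width: 0.0138
grasp_force: 50.0
```

```bash
python3 st.py
```

```text
9.1833 [ 0.60672753 -0.10319853  0.05356895] 95.92819796053249 q [ 25.2  23.3 -22.   98.4   9.9  59.9   5.8] F [ 2.3 -1.4  4.7] T [-0.644 -0.514  0.092] 0.013815347747627856 50.000565871596336
```

Request:
{"api": "servo_tool", "payload": {
  "series": [
    [[0,0,0,0,0,0.008,0],[0,0,0,0,0,0.016,0]]
  ]
}}

```text
time_s: 9.35
tool_pos: [0.6068, -0.1032, 0.0536]
tool_rot: [179.8, 0.1, 93.0]
force: [2.8, -2.4, 5.4]
grip_width: 0.0138
grasp_force: 50.0
```

```bash
python3 st.py
```

```text
9.35 [ 0.60678024 -0.10319672  0.053561  ] 93.04588519726488 q [ 24.8  23.3 -21.6  98.4   9.7  59.9   3.1] F [ 2.8 -2.4  5.4] T [-0.592 -0.438  0.173] 0.013805025873573483 50.0004065874964
```

Request:
{"api": "servo_tool", "payload": {
  "series": [
    [[0,0,0,0,0,0.008,0]]
  ]
}}

```text
time_s: 9.43
tool_pos: [0.6068, -0.1032, 0.0536]
tool_rot: [179.8, 0.1, 91.6]
force: [3.5, -2.3, 5.1]
grip_width: 0.0137
grasp_force: 50.0
```

```bash
python3 st.py
```

```text
9.4333 [ 0.60680905 -0.10321292  0.05356664] 91.60486066353461 q [ 24.6  23.2 -21.3  98.4   9.6  59.9   1.7] F [ 3.5 -2.3  5.1] T [-0.643 -0.444  0.135] 0.013688468390024243 50.00044170767069
```

Request:
{"api": "servo_tool", "payload": {
  "series": [
    [[0,0,0,0,0,0.008,0]]
  ]
}}

```text
time_s: 9.52
tool_pos: [0.6068, -0.1032, 0.0536]
tool_rot: [179.8, 0.1, 90.2]
force: [1.9, -2.5, 5.2]
grip_width: 0.0139
grasp_force: 50.0
```

```bash
python3 st.py
```

```text
9.5167 [ 0.6068367  -0.1032038   0.05358201] 90.1501034223572 q [ 24.4  23.2 -21.1  98.4   9.5  59.9   0.3] F [ 1.9 -2.5  5.2] T [-0.628 -0.504  0.114] 0.013914617069927184 50.000328887254
```

Request:
{"api": "servo_tool", "payload": {
  "series": [
    [[0,0,0,0,0,0.008,0]]
  ]
}}

```text
time_s: 9.6
tool_pos: [0.6069, -0.1032, 0.0536]
tool_rot: [179.7, 0.1, 88.7]
force: [3.3, -2.1, 5.6]
grip_width: 0.0136
grasp_force: 50.0
```

```bash
python3 st.py|grep -o 'T.*'
```

```text
T [-0.68  -0.436  0.13 ] 0.013645196295202998 50.00025269575417
```

Request:
{"api": "servo_tool", "payload": {
  "series": [
    [[0,0,0,0,0,0.008,0]]
  ]
}}

```text
time_s: 9.68
tool_pos: [0.6069, -0.1032, 0.0536]
tool_rot: [179.7, 0.0, 87.3]
force: [4.1, -3.2, 5.4]
grip_width: 0.0135
grasp_force: 50.0
```

```bash
python3 st.py|grep -o 'T.*'; python3 - <<'E'
from h import *
c=cam('wrist');np.save('pics/w5.npy',c,allow_pickle=True)
a=np.radians(4.8);Rv=np.array([[np.cos(a),-np.sin(a)],[np.sin(a),np.cos(a)]])
o=np.array([.607,-.1043])+Rv@[0,.085]
# rectify plane z=.02 in vise coords, 4 px/mm: x -80..80, y 20..60 and -40..0
def rect(y0,y1,z):
    xs=np.arange(-80,80,.25);ys=np.arange(y1,y0,-.125)
    X,Y=np.meshgrid(xs,ys);W=np.stack([X,Y],-1)/1000@Rv.T+o
    q=(np.dstack([W,np.full(X.shape,z)])-c['origin'])@c['rotation']
    return cv2.remap(c['frame'],np.float32(q[...,0]/q[...,2]*c['fx']+c['cx']),np.float32(q[...,1]/q[...,2]*c['fy']+c['cy']),cv2.INTER_CUBIC)
cv2.imwrite('pics/w5.png',np.vstack([rect(25,50,.02),np.zeros((10,640,3),np.uint8),rect(-32,-7,.02)])[...,::-1])
E
```

```text
T [-0.662 -0.493  0.097] 0.013546223271104137 50.00042533501983
```

View pics/w5.png

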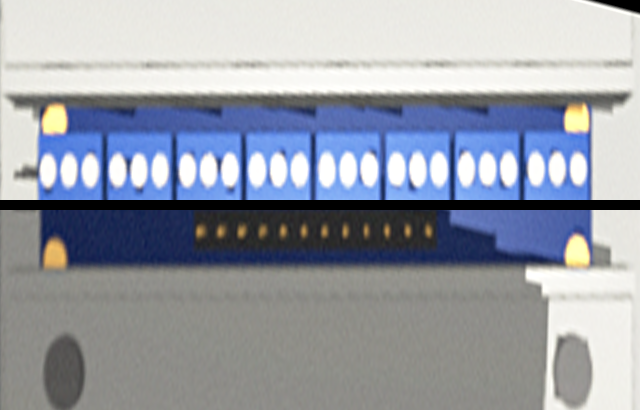

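The rectified strips show both long board edges lying under the lips and parallel to them (far lip at row 105, near lip at row 265). The far face is estimated at 38–40 mm, so contact is close. I'll keep stepping.

Request:
{"api": "servo_tool", "payload": {
  "series": [
    [[0,0,0,0,0,0.008,0]]
  ]
}}

```text
time_s: 9.82
tool_pos: [0.6069, -0.1032, 0.0536]
tool_rot: [179.7, 0.0, 85.9]
force: [2.4, -2.2, 4.9]
grip_width: 0.0137
grasp_force: 50.0
```

```bash
python3 st.py|grep -o 'F.*'
```

```text
F [ 2.4 -2.2  4.9] T [-0.668 -0.549  0.119] 0.013725592714846023 50.000082766637206
```

Request:
{"api": "servo_tool", "payload": {
  "series": [
    [[0,0,0,0,0,0.008,0]]
  ]
}}

```text
time_s: 9.9
tool_pos: [0.6069, -0.1032, 0.0536]
tool_rot: [179.7, 0.0, 84.4]
force: [3.5, -2.8, 4.4]
grip_width: 0.0136
grasp_force: 50.0
```

```bash
python3 st.py|grep -o 'F.*'
```

```text
F [ 3.5 -2.8  4.4] T [-0.661 -0.561  0.159] 0.013599022212279908 50.00037034973502
```

Request:
{"api": "servo_tool", "payload": {
  "series": [
    [[0,0,0,0,0,0.008,0]]
  ]
}}

```text
time_s: 9.98
tool_pos: [0.607, -0.1032, 0.0536]
tool_rot: [179.7, 0.0, 82.9]
force: [4.5, -2.5, 5.3]
grip_width: 0.0136
grasp_force: 50.0
```

```bash
python3 st.py|grep -o 'F.*'
```

```text
F [ 4.5 -2.5  5.3] T [-0.662 -0.574  0.154] 0.01362707781170614 50.000397926196456
```

Request:
{"api": "servo_tool", "payload": {
  "series": [
    [[0,0,0,0,0,0.008,0]]
  ]
}}

```text
time_s: 10.07
tool_pos: [0.607, -0.1032, 0.0536]
tool_rot: [179.7, 0.0, 81.5]
force: [3.8, -1.8, 4.8]
grip_width: 0.0137
grasp_force: 50.0
```

```bash
python3 st.py|grep -o 'F.*'
```

```text
F [ 3.8 -1.8  4.8] T [-0.645 -0.561  0.143] 0.013697084174786867 50.00035093165934
```

Request:
{"api": "servo_tool", "payload": {
  "series": [
    [[0,0,0,0,0,0.008,0]]
  ]
}}

```text
time_s: 10.15
tool_pos: [0.607, -0.1032, 0.0536]
tool_rot: [179.7, 0.0, 80.1]
force: [3.6, -3.1, 4.9]
grip_width: 0.0137
grasp_force: 50.0
```

```bash
python3 st.py|grep -o 'F.*'; python3 - <<'E'
from h import *
c=cam('wrist');d=np.load('pics/w5.npy',allow_pickle=True).item()
a=np.radians(4.8);Rv=np.array([[np.cos(a),-np.sin(a)],[np.sin(a),np.cos(a)]])
o=np.array([.607,-.1043])+Rv@[0,.085]
# subpixel y of edges (z=.02 rectified) before/after
def prof(c,z,y0,y1,x0,x1):
    xs=np.arange(x0,x1,.5);ys=np.arange(y0,y1,.1)
    X,Y=np.meshgrid(xs,ys);W=np.stack([X,Y],-1)/1000@Rv.T+o
    q=(np.dstack([W,np.full(X.shape,z)])-c['origin'])@c['rotation']
    g=cv2.cvtColor(c['frame'],cv2.COLOR_RGB2GRAY)
    return ys,cv2.remap(g,np.float32(q[...,0]/q[...,2]*c['fx']+c['cx']),np.float32(q[...,1]/q[...,2]*c['fy']+c['cy']),cv2.INTER_CUBIC).astype(float).mean(1)
for n,z,y0,y1 in(('far bar line',.03,34,44),('near lip',.03,-18,-9),('terminal edge',.03,28,34)):
    r=[]
    for k in(d,c):
        ys,p=prof(k,z,y0,y1,-40,40);gr=np.gradient(cv2.GaussianBlur(p.reshape(-1,1),(1,5),0).ravel());i=abs(gr).argmax();r+= [(round(ys[i],1),round(gr[i],1))]
    ys,p=prof(d,z,y0,y1,-40,40);_,p2=prof(c,z,y0,y1,-40,40)
    s=np.arange(-25,26);e=[np.mean((np.roll(p2,-k)-p)[26:-26]**2) if len(p)>60 else np.mean((np.roll(p2,-k)-p)[20:-20]**2) for k in s]
    print(n,r,'shift',s[int(np.argmin(e))]*.1)
E
```

```text
F [ 3.6 -3.1  4.9] T [-0.632 -0.577  0.094] 0.013711355823366215 50.00029650516808
far bar line [(np.float64(36.2), np.float64(22.2)), (np.float64(36.3), np.float64(22.0))] shift 0.0
near lip [(np.float64(-13.4), np.float64(-8.9)), (np.float64(-12.4), np.float64(-9.5))] shift 0.9
terminal edge [(np.float64(29.1), np.float64(-7.6)), (np.float64(30.1), np.float64(-7.9))] shift 1.0
```

Tracking between frames: the near lip and board moved 1.0 mm, and the far jaw has not moved. So there is no contact yet, though it must be near.

Request:
{"api": "servo_tool", "payload": {
  "series": [
    [[0,0,0,0,0,0.008,0],[0,0,0,0,0,0.016,0]]
  ]
}}

```text
time_s: 10.37
tool_pos: [0.607, -0.1032, 0.0536]
tool_rot: [179.7, -0.0, 77.2]
force: [3.7, -2.7, 5.9]
grip_width: 0.0135
grasp_force: 50.0
```

```bash
python3 st.py|grep -o 'F.*'
```

```text
F [ 3.7 -2.7  5.9] T [-0.64  -0.604  0.163] 0.013461307705100223 50.00019500032067
```

Request:
{"api": "servo_tool", "payload": {
  "series": [
    [[0,0,0,0,0,0.008,0]]
  ]
}}

```text
time_s: 10.45
tool_pos: [0.607, -0.1032, 0.0535]
tool_rot: [179.7, -0.0, 75.7]
force: [3.4, -3.0, 4.8]
grip_width: 0.0137
grasp_force: 50.0
```

```bash
python3 st.py|grep -o 'F.*'
```

```text
F [ 3.4 -3.   4.8] T [-0.657 -0.668  0.193] 0.013684113859433217 50.00024143606424
```

Request:
{"api": "servo_tool", "payload": {
  "series": [
    [[0,0,0,0,0,0.008,0]]
  ]
}}

```text
time_s: 10.53
tool_pos: [0.6071, -0.1032, 0.0536]
tool_rot: [179.7, -0.0, 74.3]
force: [3.8, -3.1, 3.4]
grip_width: 0.0133
grasp_force: 50.0
```

```bash
python3 st.py|grep -o 'F.*'
```

```text
F [ 3.8 -3.1  3.4] T [-0.689 -0.647  0.182] 0.01330813575468956 50.0000739376992
```

```bash
cat > tr.py <<'E'
from h import *
c=cam('wrist');d=np.load('pics/w5.npy',allow_pickle=True).item()
a=np.radians(4.8);Rv=np.array([[np.cos(a),-np.sin(a)],[np.sin(a),np.cos(a)]])
o=np.array([.607,-.1043])+Rv@[0,.085]
def prof(c,z,y0,y1):
    X,Y=np.meshgrid(np.arange(-40,40,.5),np.arange(y0,y1,.05));W=np.stack([X,Y],-1)/1000@Rv.T+o
    q=(np.dstack([W,np.full(X.shape,z)])-c['origin'])@c['rotation']
    g=cv2.cvtColor(c['frame'],cv2.COLOR_RGB2GRAY)
    return cv2.remap(g,np.float32(q[...,0]/q[...,2]*c['fx']+c['cx']),np.float32(q[...,1]/q[...,2]*c['fy']+c['cy']),cv2.INTER_CUBIC).astype(np.float32).mean(1).reshape(-1,1)
for n,y0,y1 in(('farbar',35,45),('nearlip',-17,-9),('terminal',26,34),('fixed far side',46,58)):
    A=prof(d,.03,y0,y1);B=prof(c,.03,y0-3,y1+3)
    s=cv2.matchTemplate(B,A,cv2.TM_CCOEFF_NORMED).ravel();k=int(s.argmax());print(n,round(k*.05-3,2),s[k].round(3))
E
python3 tr.py; python3 st.py
```

```text
farbar 0.55 0.998
nearlip 1.6 0.996
terminal 1.85 0.996
fixed far side 0.05 0.798
10.5833 [ 0.60708763 -0.10324022  0.05356196] 74.23663612348007 q [ 22.2  22.9 -18.3  98.5   8.2  59.7 -14.6] F [ 5.1 -2.7  4.5] T [-0.676 -0.692  0.133] 0.013652020195325958 50.00111136585474
```

The far jaw has been pushed back 0.55 mm on its springs (about 6–7 N) and the torque rise agrees, so the board is snug. I'll let go and lift away.

Request:
{"api": "servo_tool", "payload": {
  "series": [
    [[0,0,0,0,0,0,0.2],[0,0,0,0,0,0,0.4],[0,0,0,0,0,0,0.45],[0,0,0,0,0,0,0.45],[0,0,-0.06,0,0,0,0.45],[0,0,-0.15,0,0,0,0.45],[0,0,-0.27,0,0,0,0.45],[0,0,-0.4,0,0,0,0.45],[0.15,0,-0.52,0,0,0,0.45],[0.15,0,-0.52,0,0,0,0.45],[0.15,0,-0.52,0,0,0,0.45]]
  ]
}}

```text
time_s: 11.5
tool_pos: [0.6188, -0.0536, 0.2111]
tool_rot: [179.8, -0.2, 74.6]
force: [0.5, 1.3, -1.0]
grip_width: 0.0387
grasp_force: 0.0
```

```bash
python3 st.py; python3 tr.py; python3 - <<'E'
from h import *
c=cam('wrist');save('w6.png',c)
E
```

```text
11.5 [ 0.61884187 -0.05355985  0.21107748] 74.61039235282121 q [ 19.6  16.2 -20.8  88.1   5.7  76.4 -17.1] F [ 0.5  1.3 -1. ] T [ 0.022 -0.119  0.008] 0.03872903351659606 0.0
farbar 0.25 0.953
nearlip 2.1 0.98
terminal 1.4 0.986
fixed far side -0.55 -0.345
```

View pics/w6.png

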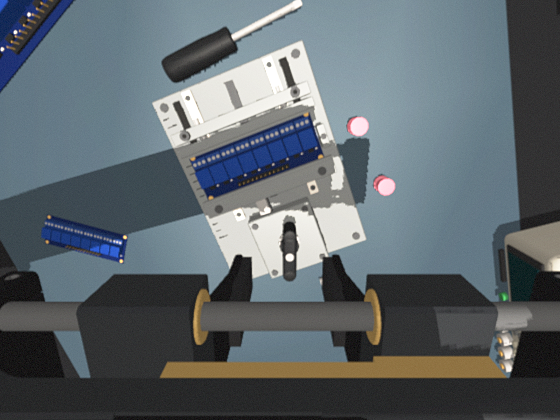

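The board lies between the jaws at (257,158), the end stop is near (322,140), the wing is free at (289,248), and the caps, screwdriver and small board are unmoved. I'll check the gap at the stop numerically.

```bash
python3 - <<'E'
from h import *
c=cam('wrist')
a=np.radians(4.8);Rv=np.array([[np.cos(a),-np.sin(a)],[np.sin(a),np.cos(a)]])
o=np.array([.607,-.1043])+Rv@[0,.085]
for y in(2,6,10,14,18,26,32):
    r=[]
    for x in np.arange(58,84,1.):
        w=Rv@[x/1000,y/1000]+o
        u,v=pix(c,[*w,.02]);col=c['frame'][int(round(v)),int(round(u))].astype(int)
        z=dep(c,round(u),round(v))[2]*1000
        r.append(f"{x:.0f}:{z:.0f}{'B' if col[2]>col[0]+30 else 'w' if col.min()>150 else '.'}")
    print(y,' '.join(r))
h=cv2.cvtColor(c['frame'],cv2.COLOR_RGB2HSV)
m=((h[...,0]>15)&(h[...,0]<35)&(h[...,1]>110)).astype(np.uint8);m[:,:180]=0;m[:,340:]=0;m[220:]=0
n,_,s,ce=cv2.connectedComponentsWithStats(m)
for i in range(1,n):
    if s[i,4]>4:print(s[i,4],(Rv.T@(onz(c,*ce[i],.02)[:2]-o)*1000).round(1))
E
```

```text
2 58:37B 59:37B 60:36B 61:37B 62:37B 63:37B 64:35B 65:20B 66:20B 67:21B 68:13. 69:27. 70:32w 71:32w 72:32w 73:32w 74:32w 75:32w 76:32w 77:32w 78:12w 79:12w 80:13w 81:13w 82:12w 83:11w
6 58:37B 59:37B 60:38B 61:37B 62:37B 63:36B 64:36B 65:21B 66:21B 67:19. 68:14. 69:28. 70:33w 71:32w 72:32w 73:33. 74:33. 75:32w 76:34w 77:33w 78:13w 79:11w 80:12w 81:12w 82:11w 83:1w
10 58:36B 59:36B 60:37B 61:37B 62:37B 63:35B 64:36B 65:20B 66:20B 67:21B 68:19. 69:31. 70:33w 71:34w 72:34w 73:33. 74:34. 75:33. 76:33w 77:33w 78:13w 79:12w 80:13w 81:13w 82:13w 83:12w
14 58:36B 59:36B 60:37B 61:36B 62:36B 63:36B 64:35B 65:21B 66:20B 67:12w 68:18. 69:23. 70:32w 71:32w 72:32w 73:32w 74:32w 75:31w 76:32w 77:31w 78:11w 79:13w 80:13w 81:13w 82:12w 83:13w
18 58:36B 59:37B 60:36B 61:37B 62:36B 63:37B 64:35B 65:19B 66:19B 67:19. 68:13w 69:24. 70:32w 71:33w 72:32w 73:32w 74:32w 75:32w 76:33w 77:33w 78:12w 79:13w 80:11w 81:12w 82:12w 83:10w
26 58:31B 59:30B 60:30B 61:30B 62:30B 63:32B 64:30B 65:20B 66:20B 67:21. 68:11. 69:13. 70:12. 71:11w 72:11w 73:13w 74:12w 75:11w 76:12w 77:11w 78:12w 79:12w 80:12w 81:14w 82:12w 83:1w
32 58:30B 59:30B 60:29B 61:30B 62:30B 63:30B 64:30B 65:21B 66:19B 67:20. 68:11. 69:12. 70:15. 71:13. 72:13w 73:13w 74:13w 75:10w 76:13w 77:13w 78:14w 79:12w 80:13w 81:12w 82:12w 83:2w
11 [63.7 35.4]
15 [ 63.4 -10.6]
10 [-66.9  35. ]
14 [-66.8 -11.2]
```

The board end is at about x = 67.6, with the stop face at 68.7–69, so there may be a gap of about 1 mm (the board was slightly skewed when I pushed it). The nip is light and squares the board, so I'll push it gently home once more.

Request:
{"api": "servo_tool", "payload": {
  "series": [
    [[0.018,-0.39,0.1,0,0,0.388,0],[0.018,-0.39,0.1,0,0,0.388,0],[0.018,-0.39,0.1,0,0,0.388,0],[0.018,-0.39,0.1,0,0,0.388,0],[0.018,-0.39,0.1,0,0,0.388,0],[0.018,-0.39,0.1,0,0,0.388,0],[0.018,-0.39,0.1,0,0,0.388,0],[0.018,-0.39,0.1,0,0,0.388,0],[0.018,-0.39,0.1,0,0,0.388,0],[0.018,-0.39,0.1,0,0,0.388,0],[0.018,-0.39,0.1,0,0,0.388,0],[0.018,-0.39,0.1,0,0,0.388,0]]
  ]
}}

```text
time_s: 12.65
tool_pos: [0.5047, -0.0235, 0.1765]
tool_rot: [-180.0, 0.2, 4.4]
force: [0.8, -0.4, 0.4]
grip_width: 0.0008
grasp_force: 0.0
```

```bash
python3 st.py
```

```text
12.65 [ 0.50474794 -0.02346383  0.17646894] 4.405390653815732 q [ 17.8   3.5 -18.7 106.2   1.2  70.7 -86.9] F [ 0.8 -0.4  0.4] T [-0.011 -0.011  0.009] 0.0007647897565148311 0.0
```

Request:
{"api": "servo_tool", "payload": {
  "series": [
    [[0,-0.02,0.13,0,0,0,0],[0,-0.02,0.26,0,0,0,0],[0,-0.02,0.38,0,0,0,0],[0,-0.02,0.47,0,0,0,0],[0,-0.02,0.52,0,0,0,0],[0,-0.02,0.535,0,0,0,0],[0,-0.02,0.535,0,0,0,0],[0.013,-0.02,0.535,0,0,0,0],[0.026,-0.02,0.535,0,0,0,0],[0.034,-0.02,0.535,0,0,0,0],[0.04,-0.02,0.535,0,0,0,0],[0.04,-0.02,0.535,0,0,0,0]]
  ]
}}

```text
time_s: 13.65
tool_pos: [0.5176, -0.0156, 0.0183]
tool_rot: [180.0, 0.0, 4.4]
force: [-1.4, -1.1, 1.5]
grip_width: 0.0006
grasp_force: 1.0
```

```bash
python3 st.py
```

```text
13.65 [ 0.51755809 -0.01558648  0.01825927] 4.35165384910283 q [ 15.7  15.1 -18.7 113.4   6.1  52.4 -91.8] F [-1.4 -1.1  1.5] T [-0.031  0.522 -0.017] 0.0006205670324189288 1.0482043772935867
```

Request:
{"api": "servo_tool", "payload": {
  "series": [
    [[-0.01,0,0,0,0,0,0],[-0.01,0,0.009,0,0,0,0],[-0.01,0,0.009,0,0,0,0],[0,0,0.009,0,0,0,0],[0.004,0,0.009,0,0,0,0],[0.008,0,0.009,0,0,0,0],[0.008,0,0.009,0,0,0,0]]
  ]
}}

```text
time_s: 14.23
tool_pos: [0.5178, -0.0154, 0.0144]
tool_rot: [180.0, 0.3, 4.3]
force: [-6.7, -0.3, 4.9]
grip_width: 0.0007
grasp_force: 3.2
```

```bash
python3 st.py
```

```text
14.2333 [ 0.51779604 -0.01541149  0.01441324] 4.339268080472528 q [ 15.6  15.6 -18.6 113.3   6.3  52.3 -92. ] F [-6.7 -0.3  4.9] T [-0.079  1.382  0.04 ] 0.0006637434237729154 3.1622542440891266
```

Request:
{"api": "servo_tool", "payload": {
  "series": [
    [[0.004,0,0,0,0,0,0],[0.008,0,0,0,0,0,0],[0.012,0,0,0,0,0,0],[0.012,0,0,0,0,0,0]]
  ]
}}

```text
time_s: 14.57
tool_pos: [0.5182, -0.0154, 0.014]
tool_rot: [180.0, 0.7, 4.3]
force: [-13.3, -1.1, 11.2]
grip_width: -0.0001
grasp_force: 6.9
```

```bash
python3 st.py; python3 tr.py >/dev/null; python3 - <<'E'
from h import *
t=cam('top');h=cv2.cvtColor(t['frame'],cv2.COLOR_RGB2HSV)
a=np.radians(4.8);Rv=np.array([[np.cos(a),-np.sin(a)],[np.sin(a),np.cos(a)]])
o=np.array([.607,-.1043])+Rv@[0,.085]
g=cv2.cvtColor(t['frame'],cv2.COLOR_RGB2GRAY).astype(np.float32)
for y in(4,10,16):
    p=[pix(t,[*(Rv@[x/1000,y/1000]+o),.02]) for x in np.arange(60,82,1.)]
    p=np.float32(p);print(y,cv2.remap(g,p[:,0],p[:,1],cv2.INTER_LINEAR).ravel().astype(int))
E
```

```text
14.5667 [ 0.51819583 -0.01540432  0.01399891] 4.326659765044166 q [ 15.5  16.  -18.6 112.9   6.4  52.7 -92.1] F [-13.3  -1.1  11.2] T [-0.136  3.034  0.007] -0.0001214403569016481 6.85111865401268
4 [132 133 134 130 126 122 123 124 139 172 202 210 216 219 218 215 214 214
 214 202 190 179]
10 [139 137 136 133 125 119 115 113 111 128 148 162 167 172 177 182 187 196
 206 205 194 183]
16 [137 138 140 142 138 131 126 125 123 135 161 187 200 210 217 215 214 214
 214 214 200 186]
```

Request:
{"api": "servo_tool", "payload": {
  "series": [
    [[-0.015,0,0,0,0,0,0],[-0.03,0,0,0,0,0,0],[-0.03,0,-0.06,0,0,0,0],[-0.03,0,-0.16,0,0,0,0],[-0.03,0,-0.26,0,0,0,0],[0.08,-0.01,-0.26,0,0,0,0],[0.18,-0.017,-0.26,0,0,0,0],[0.219,-0.017,-0.26,0,0,0,0],[0.219,-0.017,-0.26,0,0,0,0],[0.219,-0.017,-0.26,0,0,0,0]]
  ]
}}

```text
time_s: 15.5
tool_pos: [0.5888, -0.0047, 0.0926]
tool_rot: [-180.0, -0.0, 4.4]
force: [-0.8, -0.7, 0.1]
grip_width: 0.0009
grasp_force: 0.0
```

```bash
cat > gap.py <<'E'
from h import *
c=cam('wrist');save('gap%d.png'%int(get_obs()['time_s']*100),c)
a=np.radians(4.8);Rv=np.array([[np.cos(a),-np.sin(a)],[np.sin(a),np.cos(a)]])
o=np.array([.607,-.1043])+Rv@[0,.085]
print('cam in vise',Rv.T@(c['origin'][:2]-o)*1000,c['origin'][2])
for y in(0,5,9,13,18,28):
    r=[]
    for x in np.arange(62,76,.5):
        u,v=pix(c,[*(Rv@[x/1000,y/1000]+o),.02]);u,v=round(u),round(v)
        col=c['frame'][v,u].astype(int)
        r.append(f"{x:.1f}:{dep(c,u,v)[2]*1000:.0f}{'B' if col[2]>col[0]+30 else '.'}{col.sum()//3}")
    print(y,' '.join(r))
E
python3 st.py; python3 gap.py
```

```text
15.5 [ 0.58883891 -0.00468214  0.09263636] 4.358830251887909 q [ 14.2  17.7 -19.1 100.3   6.4  63.  -92.7] F [-0.8 -0.7  0.1] T [ 0.031  0.066 -0.008] 0.000913043777399874 0.0
cam in vise [73.52473956 14.6172882 ] 0.25489658794530295
0 62.0:21.255 62.5:20.255 63.0:20.255 63.5:20.214 64.0:21B107 64.5:19B123 65.0:19B123 65.5:20B129 66.0:20B126 66.5:20B126 67.0:20B124 67.5:12B118 68.0:12.141 68.5:12.141 69.0:31.191 69.5:32.237 70.0:31.243 70.5:31.243 71.0:33.240 71.5:33.240 72.0:32.241 72.5:32.241 73.0:33.239 73.5:33.239 74.0:32.239 74.5:32.239 75.0:33.240 75.5:32.241
5 62.0:35B168 62.5:37B125 63.0:37B125 63.5:26B63 64.0:21B78 64.5:21B78 65.0:21B117 65.5:21B123 66.0:19B126 66.5:19B126 67.0:20B133 67.5:12.174 68.0:12.170 68.5:12.170 69.0:32.197 69.5:33.236 70.0:32.241 70.5:32.241 71.0:33.240 71.5:33.241 72.0:32.241 72.5:32.241 73.0:32.241 73.5:32.240 74.0:32.240 74.5:32.240 75.0:31.241 75.5:33.239
9 62.0:37B163 62.5:37B163 63.0:36B119 63.5:26B55 64.0:19B45 64.5:19B45 65.0:21B104 65.5:21B127 66.0:19B126 66.5:19B126 67.0:20B127 67.5:12.179 68.0:13.173 68.5:13.173 69.0:33.127 69.5:33.127 70
[... 453 characters left out ...]
44 75.0:34.244 75.5:32.242
18 62.0:35B155 62.5:35B155 63.0:37B100 63.5:24B83 64.0:20B111 64.5:20B111 65.0:20B127 65.5:20B123 66.0:20B123 66.5:20B123 67.0:20B121 67.5:13.162 68.0:13.162 68.5:31.168 69.0:32.209 69.5:32.237 70.0:32.237 70.5:31.239 71.0:32.237 71.5:33.238 72.0:33.238 72.5:32.237 73.0:33.238 73.5:32.240 74.0:32.240 74.5:32.241 75.0:32.243 75.5:32.240
28 62.0:30B172 62.5:30B172 63.0:30B139 63.5:24B74 64.0:24B74 64.5:21B84 65.0:22B115 65.5:20B119 66.0:20B119 66.5:21B117 67.0:21B141 67.5:11.191 68.0:11.191 68.5:12.213 69.0:12.213 69.5:12.210 70.0:12.210 70.5:11.211 71.0:12.214 71.5:13.212 72.0:13.212 72.5:13.213 73.0:12.214 73.5:13.211 74.0:13.211 74.5:12.211 75.0:13.210 75.5:13.210
```

The gap is clear: the board end is at 67.3 and the stop face at 68.7, with base plate visible between them. The nip holds the board against a 13 N push. I'll ease the knob back a few degrees, seat the board and wind it in again.

Request:
{"api": "servo_tool", "payload": {
  "series": [
    [[0,0,-0.12,0,0,-0.04,0],[0.035,0.05,-0.191,0,0,-0.1,0.45],[0.035,0.15,-0.191,0,0,-0.388,0.45],[0.035,0.332,-0.191,0,0,-0.388,0.45],[0.035,0.332,-0.191,0,0,-0.388,0.45],[0.035,0.332,-0.191,0,0,-0.388,0.45],[0.035,0.332,-0.191,0,0,-0.388,0.45],[0.035,0.332,-0.191,0,0,-0.388,0.45],[0.035,0.332,-0.191,0,0,-0.388,0.45],[0.035,0.332,-0.191,0,0,-0.388,0.45],[0.035,0.332,-0.191,0,0,-0.388,0.45],[0.035,0.332,-0.191,0,0,-0.388,0.45]]
  ]
}}

```text
time_s: 16.55
tool_pos: [0.6057, -0.1036, 0.1501]
tool_rot: [-180.0, 0.0, 74.0]
force: [0.0, -0.7, -0.2]
grip_width: 0.0391
grasp_force: 0.0
```

```bash
python3 st.py
```

```text
16.55 [ 0.60573544 -0.10361976  0.15008711] 74.00256989569299 q [ 28.4  18.6 -25.7  93.    8.5  70.4 -15. ] F [ 0.  -0.7 -0.2] T [-0.049 -0.047 -0.055] 0.03914218627777271 0.0
```

Request:
{"api": "servo_tool", "payload": {
  "series": [
    [[0,0.004,0.1,0,0,0,0.45],[0,0.004,0.2,0,0,0,0.45],[0,0.004,0.28,0,0,0,0.45],[0,0.004,0.322,0,0,0,0.45],[0,0.004,0.322,0,0,0,0.3],[0,0.004,0.322,0,0,0,0],[0,0.004,0.322,0,0,0,0],[0,0.004,0.322,0,0,0,0],[0,0.004,0.322,0,0,0,0],[0,0.004,0.322,0,0,0,0],[0,0.004,0.322,0,0,0,0]]
  ],
  "grip_force": 35
}}

```text
time_s: 17.47
tool_pos: [0.6072, -0.1034, 0.0553]
tool_rot: [-179.9, 0.0, 74.2]
force: [-4.5, 0.5, 5.1]
grip_width: 0.0135
grasp_force: 35.0
```

```bash
python3 st.py; python3 tr.py
```

```text
17.4667 [ 0.60724999 -0.10335803  0.05531248] 74.19989664393378 q [ 27.3  23.9 -24.8  97.9  11.2  60.7 -16.9] F [-4.5  0.5  5.1] T [0.236 1.031 0.175] 0.013510349618044572 35.00135203823447
farbar 0.6 0.998
nearlip 1.65 0.999
terminal 1.9 0.996
fixed far side 0.05 0.777
```

Request:
{"api": "servo_tool", "payload": {
  "series": [
    [[0,0,0,0,0,-0.02,0],[0,0,0,0,0,-0.04,0],[0,0,0,0,0,-0.04,0],[0,0,0,0,0,-0.04,0]]
  ]
}}

```text
time_s: 17.85
tool_pos: [0.6071, -0.1033, 0.0553]
tool_rot: [-179.9, 0.0, 81.4]
force: [-4.6, 1.2, 6.9]
grip_width: 0.014
grasp_force: 35.0
```

```bash
python3 st.py; python3 tr.py
```

```text
17.85 [ 0.60714252 -0.10334059  0.05532002] 81.40275428948384 q [ 28.4  24.1 -26.   97.8  11.9  60.8 -10.1] F [-4.6  1.2  6.9] T [0.267 1.044 0.1  ] 0.013993858489800814 35.001209364272654
farbar 0.1 1.0
nearlip 0.8 0.999
terminal 1.4 0.996
fixed far side 0.0 0.933
```

Request:
{"api": "servo_tool", "payload": {
  "series": [
    [[0,0,0,0,0,0,0.2],[0,0,0,0,0,0,0.4],[0,0,0,0,0,0,0.45],[0,0,0,0,0,0,0.45],[0,0,-0.06,0,0,0,0.45],[0,0,-0.15,0,0,0,0.45],[0,0,-0.27,0,0,0,0.45],[0,0,-0.4,0,0,0,0],[0,0,-0.4,0,0,0,0]]
  ]
}}

```text
time_s: 18.65
tool_pos: [0.6127, -0.104, 0.1825]
tool_rot: [179.2, 0.0, 81.4]
force: [1.7, -0.6, 1.4]
grip_width: 0.0319
grasp_force: 0.0
```

Request:
{"api": "servo_tool", "payload": {
  "series": [
    [[0.231,-0.382,0,0,0,0.426,0],[0.231,-0.382,0,0,0,0.426,0],[0.231,-0.382,0,0,0,0.426,0],[0.231,-0.382,0,0,0,0.426,0],[0.231,-0.382,0,0,0,0.426,0],[0.231,-0.382,0.1,0,0,0.426,0],[0.231,-0.382,0.2,0,0,0.426,0],[0.231,-0.382,0.2,0,0,0.426,0],[0.231,-0.382,0.2,0,0,0.426,0],[0.231,-0.382,0.2,0,0,0.426,0],[0.231,-0.382,0.2,0,0,0.426,0],[0.231,-0.382,0.2,0,0,0.426,0]]
  ]
}}

```text
time_s: 19.65
tool_pos: [0.5051, -0.0181, 0.1136]
tool_rot: [180.0, -0.0, 4.6]
force: [0.6, 0.2, 0.4]
grip_width: 0.0006
grasp_force: 0.0
```

```bash
python3 st.py
```

```text
19.65 [ 0.50512281 -0.01810483  0.11358075] 4.577543842150335 q [ 23.3   7.1 -25.7 110.3   3.5  63.2 -89.2] F [0.6 0.2 0.4] T [-0.007  0.036 -0.005] 0.000637466080908 0.0
```

Request:
{"api": "servo_tool", "payload": {
  "series": [
    [[0,0,0.1,0,0,0,0],[0,0,0.2,0,0,0,0],[0,0,0.28,0,0,0,0],[0,0,0.322,0,0,0,0],[0,0,0.322,0,0,0,0],[0.014,0,0.322,0,0,0,0],[0.028,0,0.322,0,0,0,0],[0.038,0,0.322,0,0,0,0],[0.044,0,0.322,0,0,0,0],[0.05,0,0.322,0,0,0,0],[0.054,0,0.322,0,0,0,0],[0.054,0,0.322,0,0,0,0]]
  ]
}}

```text
time_s: 20.65
tool_pos: [0.5192, -0.0171, 0.0172]
tool_rot: [180.0, 0.2, 4.7]
force: [-6.8, -0.8, 5.6]
grip_width: 0.0002
grasp_force: 3.2
```

```bash
python3 st.py
```

```text
20.65 [ 0.51920559 -0.01706485  0.01722523] 4.705543947562577 q [ 21.2  16.2 -24.8 112.9   8.5  52.9 -93.2] F [-6.8 -0.8  5.6] T [-0.092  1.419  0.025] 0.00020671378591002545 3.18824116140604
```

Request:
{"api": "servo_tool", "payload": {
  "series": [
    [[-0.003,0,0,0,0,0,0],[-0.006,0,0,0,0,0,0],[-0.009,0,0,0,0,0,0],[-0.014,0,0,0,0,0,0],[-0.03,0,0,0,0,0,0],[-0.045,0,-0.02,0,0,0,0],[-0.045,0,-0.12,0,0,0,0],[-0.045,0,-0.25,0,0,0,0],[0.08,-0.01,-0.26,0,0,0,0],[0.215,-0.017,-0.26,0,0,0,0],[0.215,-0.017,-0.26,0,0,0,0],[0.215,-0.017,-0.26,0,0,0,0]]
  ]
}}

```text
time_s: 21.65
tool_pos: [0.5857, -0.0057, 0.0946]
tool_rot: [-179.9, 0.0, 4.7]
force: [0.0, -0.8, 0.0]
grip_width: 0.0006
grasp_force: 0.0
```

```bash
python3 st.py; python3 gap.py | sed -E 's/62.0.*65.5/65.5/'
```

```text
21.65 [ 0.585694   -0.00566941  0.09462627] 4.742828342643278 q [ 19.8  18.1 -25.7 100.4   8.5  63.4 -93.8] F [ 0.  -0.8  0. ] T [0.045 0.029 0.002] 0.0005902912267873 0.0
cam in vise [70.36583635 14.26830912] 0.256858196309772
0 65.5:20B124 66.0:20B124 66.5:20B129 67.0:21B125 67.5:20B112 68.0:20B112 68.5:20.128 69.0:33.209 69.5:31.242 70.0:31.242 70.5:33.242 71.0:32.241 71.5:32.240 72.0:32.240 72.5:31.239 73.0:32.239 73.5:32.239 74.0:32.239 74.5:32.240 75.0:33.240 75.5:32.234
5 65.5:20B122 66.0:20B122 66.5:22B130 67.0:20B129 67.5:20B116 68.0:20B116 68.5:19.134 69.0:33.212 69.5:32.244 70.0:32.244 70.5:32.244 71.0:33.242 71.5:33.244 72.0:33.244 72.5:33.245 73.0:32.243 73.5:32.243 74.0:32.243 74.5:32.242 75.0:32.242 75.5:32.234
9 65.5:22B119 66.0:22B119 66.5:20B128 67.0:21B126 67.5:21B124 68.0:21B124 68.5:20.131 69.0:32.169 69.5:34.173 70.0:34.173 70.5:33.145 71.0:33.139 71.5:33.137 72.0:33.137 72.5:33.137 73.0:33.138 73.5:31.136 74.0:31.136 74.5:32.136 75.0:33.157 75.5:32.197
13 65.5:21B126 66.0:21B126 66.5:20B128 67.0:20B124 67.5:20B119 68.0:20B119 68.5:21.137 69.0:32.212 69.5:32.241 70.0:32.241 70.5:31.244 71.0:32.239 71.5:33.229 72.0:33.229 72.5:32.222 73.0:32.229 73.5:32.236 74.0:32.236 74.5:33.243 75.0:31.244 75.5:32.234
18 65.5:19B112 66.0:19B112 66.5:20B128 67.0:20B123 67.5:21B115 68.0:21B115 68.5:21.145 69.0:31.213 69.5:32.239 70.0:32.239 70.5:32.237 71.0:31.237 71.5:32.239 72.0:32.239 72.5:33.239 73.0:32.239 73.5:32.239 74.0:31.240 74.5:32.240 75.0:31.242 75.5:33.233
28 65.5:19B116 66.0:19B116 66.5:21B117 67.0:20B116 67.5:21B119 68.0:21B119 68.5:21.171 69.0:12.206 69.5:12.212 70.0:12.212 70.5:12.209 71.0:13.210 71.5:13.210 72.0:12.212 72.5:12.210 73.0:11.209 73.5:11.209 74.0:12.209 74.5:13.210 75.0:12.210 75.5:12.210
```

The gap is closed: the board now meets the stop face at 68.7 right across. I'll return to the knob and re-nip.

Request:
{"api": "servo_tool", "payload": {
  "series": [
    [[0,0,-0.12,0,0,-0.04,0],[0.044,0.05,-0.185,0,0,-0.1,0.45],[0.044,0.15,-0.185,0,0,-0.426,0.45],[0.044,0.33,-0.185,0,0,-0.426,0.45],[0.044,0.33,-0.185,0,0,-0.426,0.45],[0.044,0.33,-0.185,0,0,-0.426,0.45],[0.044,0.33,-0.185,0,0,-0.426,0.45],[0.044,0.33,-0.185,0,0,-0.426,0.45],[0.044,0.33,-0.185,0,0,-0.426,0.45],[0.044,0.33,-0.185,0,0,-0.426,0.45],[0.044,0.33,-0.185,0,0,-0.426,0.45],[0.044,0.33,-0.185,0,0,-0.426,0.45]]
  ]
}}

```text
time_s: 22.7
tool_pos: [0.6046, -0.1041, 0.1505]
tool_rot: [-179.9, 0.1, 81.5]
force: [0.5, 0.3, -0.4]
grip_width: 0.0386
grasp_force: 0.0
```

Request:
{"api": "servo_tool", "payload": {
  "series": [
    [[0,0,0,0,0,0,0.45]]
  ]
}}

```text
time_s: 22.78
tool_pos: [0.605, -0.1041, 0.1506]
tool_rot: [-180.0, 0.0, 81.2]
force: [0.2, -0.2, 0.5]
grip_width: 0.039
grasp_force: 0.0
```

Shift +2 mm in x (about tool +y), descend and close.

Request:
{"api": "servo_tool", "payload": {
  "series": [
    [[0,0.006,0.1,0,0,0,0.45],[0,0.006,0.2,0,0,0,0.45],[0,0.006,0.28,0,0,0,0.45],[0,0.006,0.32,0,0,0,0.45],[0,0.006,0.32,0,0,0,0.3],[0,0.006,0.32,0,0,0,0],[0,0.006,0.32,0,0,0,0],[0,0.006,0.32,0,0,0,0],[0,0.006,0.32,0,0,0,0],[0,0.006,0.32,0,0,0,0],[0,0.006,0.32,0,0,0,0]]
  ],
  "grip_force": 35
}}

```text
time_s: 23.7
tool_pos: [0.607, -0.104, 0.0561]
tool_rot: [-179.9, 0.1, 81.4]
force: [-5.5, 1.1, 5.9]
grip_width: 0.0136
grasp_force: 35.0
```

```bash
python3 st.py; python3 tr.py
```

```text
23.7 [ 0.60704222 -0.10402003  0.05612599] 81.38709295431667 q [ 33.5  25.4 -32.5  97.6  15.2  61.6 -12.5] F [-5.5  1.1  5.9] T [0.15  1.175 0.087] 0.013600051319287309 35.001366189680994
farbar 0.05 1.0
nearlip 0.85 0.998
terminal 1.35 0.996
fixed far side 0.0 0.942
```

Request:
{"api": "servo_tool", "payload": {
  "series": [
    [[0,0,0,0,0,0.008,0],[0,0,0,0,0,0.016,0],[0,0,0,0,0,0.024,0],[0,0,0,0,0,0.032,0],[0,0,0,0,0,0.04,0]]
  ]
}}

```text
time_s: 24.17
tool_pos: [0.6071, -0.104, 0.0561]
tool_rot: [-179.9, 0.1, 74.1]
force: [-5.9, 0.6, 6.3]
grip_width: 0.0137
grasp_force: 35.0
```

```bash
python3 st.py; python3 tr.py
```

```text
24.1667 [ 0.60705818 -0.10403903  0.05613284] 74.13433441436786 q [ 32.5  25.1 -31.2  97.6  14.5  61.4 -19.3] F [-5.9  0.6  6.3] T [0.191 1.093 0.227] 0.013741023004940995 35.000509545207024
farbar 0.6 0.998
nearlip 1.6 0.997
terminal 1.85 0.995
fixed far side 0.05 0.792
```

Request:
{"api": "servo_tool", "payload": {
  "series": [
    [[0,0,0,0,0,0,0.2],[0,0,0,0,0,0,0.4],[0,0,0,0,0,0,0.45],[0,0,0,0,0,0,0.45],[0,0,-0.06,0,0,0,0.45],[0,0,-0.15,0,0,0,0.45],[0,0,-0.27,0,0,0,0.45],[0,0,-0.35,0,0,0,0.45],[0.095,0.105,-0.35,0,0,0,0.45],[0.095,0.105,-0.35,0,0,0,0.45],[0.095,0.105,-0.35,0,0,0,0.45]]
  ]
}}

```text
time_s: 25.13
tool_pos: [0.6473, -0.0834, 0.1592]
tool_rot: [180.0, -0.1, 74.3]
force: [-1.6, 0.0, 0.2]
grip_width: 0.0392
grasp_force: 0.0
```

```bash
python3 st.py; python3 gap.py | sed -E 's/62.0.*65.5/65.5/;s/72.0:.*//'; python3 - <<'E'
from h import *
t=cam('top');h=cv2.cvtColor(t['frame'],cv2.COLOR_RGB2HSV)
m=((h[...,1]>70)&((h[...,0]>165)|(h[...,0]<8))).astype(np.uint8)
n,_,s,ce=cv2.connectedComponentsWithStats(m)
print([(ce[i].round(),s[i,4]) for i in range(1,n) if s[i,4]>15])
E
```

```text
25.1333 [ 0.64731519 -0.08339244  0.15924175] 74.32594071332595 q [ 30.2  24.  -32.8  86.5  13.2  73.3 -19.8] F [-1.6  0.   0.2] T [-0.034  0.002  0.025] 0.03916156437142626 0.0
cam in vise [71.32155808  9.1453346 ] 0.3216622414548703
0 65.5:21B57 66.0:21B46 66.5:21B46 67.0:21B46 67.5:21B46 68.0:20.64 68.5:20.64 69.0:32.111 69.5:33.131 70.0:33.131 70.5:33.133 71.0:33.133 71.5:33.131 
5 65.5:21B57 66.0:20B45 66.5:20B45 67.0:19B49 67.5:20B60 68.0:20B60 68.5:32.102 69.0:32.102 69.5:31.135 70.0:31.135 70.5:33.133 71.0:33.133 71.5:32.133 
9 65.5:20B51 66.0:21B45 66.5:19B50 67.0:19B50 67.5:20B50 68.0:20B50 68.5:32.93 69.0:32.107 69.5:32.107 70.0:33.95 70.5:33.95 71.0:34.75 71.5:34.75 
13 65.5:19B45 66.0:19B47 66.5:19B47 67.0:19B43 67.5:21B45 68.0:20.67 68.5:20.67 69.0:32.119 69.5:32.119 70.0:32.136 70.5:33.130 71.0:33.130 71.5:33.106 
18 65.5:19B82 66.0:20B88 66.5:20B122 67.0:19B113 67.5:19B113 68.0:22B108 68.5:20.149 69.0:31.239 69.5:31.239 70.0:31.253 70.5:33.249 71.0:32.248 71.5:32.248 
28 65.5:19B114 66.0:20B126 66.5:20B126 67.0:21B124 67.5:21B124 68.0:18B139 68.5:21B165 69.0:13.227 69.5:13.227 70.0:322.233 70.5:12.232 71.0:12.232 71.5:13.229 
[(array([ 10., 113.]), np.int32(104)), (array([293., 132.]), np.int32(16))]
```

The board is home with no gap, nipped and released, and the arm is clear. Handing in.

```bash
python3 -c "
from h import *
print(env.sign_off())"
```

```text
the job is handed in; nothing more can be done
None
```

The relay board sits home against the end stop and is nipped squarely at about 7 N (my estimate from jaw travel and knob torque), the knob is released and the job is handed in; the first nip left a gap of about 1 mm at the stop, so I eased the knob back, reseated the board and wound it in again.

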